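# Index the lens arm to the green dish

### The arm

A 6-joint arm with a two-finger parallel gripper is mounted at the origin on the work surface. World frame = base frame: x ahead of the robot, y to its left, z up, the work surface at z = 0. Lengths are in mm, angles in rad, forces in N, time in s.
With the tool pointing down it reaches from about 250 to 725 mm from the base axis. Payload 9.7 kg.
Tool frame: the origin (TCP) lies at the very end of the fingers, on their centre line; the grasp point (between the pads) lies 19 mm behind it; z points along the fingers, x is the direction in which the jaws open and shut, and the axes are right-handed (so a half turn about z gives the same grasp; the last joint's range is limited). The gripper opens to 85 mm and grips with 20 to 120 N. Pads are 22 mm wide; open, the fingers measure 114 mm over their backs; the gripper's body (76 mm by 85 mm) begins 54 mm behind the grasp point. The pads swing forward as they close: fully open they stand 13 mm farther back than shut.
Start: joints at [1.219, 0.087, 0.176, 1.66, 0, 1.571], TCP at [189.521, 516.313, 231.284] pointing down, gripper open.
Joint ranges: [-3.13, 3.13], [-0.85, 1.81], [-1.15, 1.24], [-2.2, 2.28], [-1.44, 1.52], [-3.14, 3.14]. Speed limits (rad/s): [2.22, 2.22, 2.57, 3.14, 3.14, 3.14].

### API

Orientations are given as a 3x3 rotation matrix whose columns are the frame's x, y, z axes.
In Python, from bench import ctrl gives the robot as it stands.
- The arm moves only by the tool move_arm, never from a script. Its argument "moves" is a list of rows, each a list of 6 numbers: the shift along the world's x, y, z in mm, then the turn, a rotation vector about the world's x, y, z in degrees. In form: [[dx, dy, dz, rx, ry, rz], ...]. A call has exactly 8 rows; each row is the pose to reach, as a shift and turn from the pose measured when the call began; what a row does not reach only later rows make up. A row lasts 1/8 s, in which the tool goes at most 62.5 mm and 10.7 degrees, less where a joint would pass 70% of its speed; a pose out of reach is approached as far as the arm can. A call with a gripper value outside its range is refused whole. "jaw" is the closure, from -1 (fully open) to 1 (shut), set as the call begins (left out, the last holds). The fingers move at their own pace and stop on an object; "force" is the grip in N (left out, the last holds). Time passes only in rows, so rows that repeat a pose let the fingers close, or fill a call up. It gives the time, the measured TCP pose, the force and the opening at its end, in the units of the state.
- ctrl.read_state(): the state, without advancing time (a new reading comes with each control period).
- ctrl.camera(name): name is "scene" or "side" or "wrist"; returns a dict with "frame" (400x640x3 uint8, red, green, blue), "range_z" (400x640 float32, mm along the optical axis (not along the pixel's ray), 0 where there is no reading), "intrinsics" (3x3 intrinsics, pixels), "R" (3x3) and "t" (3): a world point X has camera coordinates R X + t; the wrist camera has in their place "tool_from_camera" (4x4, takes a point from camera to tool coordinates, whose origin is the TCP and whose axes are the tool frame's). Camera axes: x right, y down, z forward; pixel columns grow to the right and rows downward; lengths in mm; the calibration is good to about 2 mm. A picture is of the moment at which its call begins: read the wrist's pose just before it.
- ctrl.hand_in(): hands the job in, once; it reports no verdict.
The state is a dict: "clock": time; "q": joint angles; "dq": joint speeds; "tau": joint torques, N m; "tool_pos": TCP position; "tcp_rot": TCP orientation; "force": force on the tool from outside, world axes, zero at the start; "torque": the same for the moment, N m; "finger_gap": opening from 0.0 (shut) to 1.0 (fully open).
Only numpy, scipy, OpenCV 4.12 (cv2) and the standard library are available. Lean on these libraries where they do the work, as an engineer would, in place of code of your own. Each camera call takes 0.05 s, during which the arm holds its last target. There are 200 camera calls.

### The job

On the viewing stand, hook a fingertip under the orange ring, lift the spring index pin clear of its hole, swing the lens arm one hole over to the dish with the green lid, and let the ring down so that the pin drops fully home in that hole with the lens over the green dish. Hook the ring gently from below; do not pinch it or force the arm. Leave the dishes and everything else standing where they are.

Things in the scene. Friction and masses are not known exactly. Their poses are not given: they have to be found in the camera images.
- stand: Fixed viewing stand. Origin on the counter below the arm's pivot; x points from the pivot to the middle hole, y left, z up. Grey base plate 12 mm thick, x -65 to 295, y -165 to 165 mm. On it a steel index sector, 100 to 141 mm from the pivot, top 88 mm above the counter, with five holes 120 mm from the pivot, 25 degrees apart, the middle one on the x axis, where the pin starts.
- pivot (a point): Point on the vertical pivot axis of the lens arm, on top of its blue hub, 110 mm above the counter. Fixed; axes as the stand.
- lens_arm (a joint): Swing of the aluminium lens arm about the pivot, rad: 0 in the middle hole, positive anticlockwise seen from above; next holes at +0.436 and -0.436, last at +-0.873, stops +-0.95. Friction about 1 N at the ring; play in a hole +-1.5 mm at the pin. Bar 22 mm wide, its top 104 mm above the counter; blue hub on the pivot 48 mm across, top 111 mm, its bolt 117 mm.
- pull_ring (a joint): Lift of the index pin with its ring, m: 0 = fully home, positive up, stop at 0.030. The 10 mm round-ended pin enters the sector by 14 mm, so a lift above 0.015 is clear of the hole. A spring and the weight push it down with about 5 N at the bottom, 7 N at the top: let go over a hole it drops in, let go between holes it rides on the sector.
- ring_top (a point): Middle of the top bar of the upright orange ring, on the pin's axis 120 mm from the pivot, 184.5 mm above the counter with the pin home. Bar 7 mm thick, 57 mm clear inside; the opening faces along the arm. Rises with the pin, swings with the arm; x points outwards along the arm. Fingertips, tilted about 45 degrees, can pass in from the pivot side, sloping down and outwards below the bar.
- lens (a point): Centre of the round lens (82 mm across its black frame, 10 mm thick) at the end of the arm, 240 mm out from the pivot and 99 mm above the counter.
- dish_green_centre (a point): Centre of the culture dish with the GREEN lid, 62 mm across and 16 mm high, loose on the stand's base plate below one of the two holes next to the middle one (left or right, varies), 240 mm from the pivot. To be left alone.
- dish_blue_centre (a point): Centre of a loose culture dish with a blue lid, 62 mm across, 16 mm high, below the other neighbouring hole. Leave it.
- dish_white_centre (a point): Centre of a loose culture dish with a white lid, 62 mm across, 16 mm high, below the middle hole. Leave it.
- stain_jar: Loose small amber jar, 32 mm across, 50 mm high, on a near corner of the base plate; origin at its underside. Leave it.
- reagent_bottle: Loose green glass bottle, 60 mm across, 150 mm high; origin at its underside. Leave it.
- beaker: Loose clear beaker, 70 mm across, 85 mm high; origin at its underside. Leave it.
- slide_box: Loose yellow slide box 85 x 180 x 39 mm; origin at its underside. Leave it.
- timer: Loose white bench timer 50 x 70 x 22 mm; origin at its underside. Leave it.

How it is judged:
By the outcome, as a careful person would: the job done as asked, in the order asked, and still so for the second after the job is handed in, with the robot touching nothing.
It also fails if it takes over 38 s, if anything falls off the work surface, if the arm or the gripper's body presses on something with over 40 N, if the wrist force passes 120 N, or if a joint passes its speed limit or range.

## Working session

There is one attempt and no reset: what is moved stays moved. The work goes in short steps, Python scripts to look and compute and a tool call to move; the robot and the scene stay as the last step left them, time stands still between calls to the robot, and variables do not carry over. Pictures are saved under pics/ and viewed, about 8 in all and at most 12, crops included, and the job is handed in when it is done.

Besides the shell and the picture viewer there is one more tool, called after "Emit:" by a JSON object that holds its "fn" and its "kwargs". move_arm: Moves the arm, as the interface text tells. Its arguments: {"type":"object","properties":{"moves":{"type":"array"},"jaw":{"type":"number"},"force":{"type":"number"}},"required":["moves"]}

```bash
mkdir -p pics; cat > h.py <<'E'
import numpy as np, cv2
from bench import ctrl
def cam(n):
    c=ctrl.camera(n); return c
def pts(c,m):
    v,u=np.nonzero(m&(c["range_z"]>0)); z=c["range_z"][v,u]
    K=np.array(c["intrinsics"]); P=np.c_[(u-K[0,2])/K[0,0]*z,(v-K[1,2])/K[1,1]*z,z]
    return (P-np.array(c["t"]))@np.array(c["R"])
def hsv(c): return cv2.cvtColor(c["frame"],cv2.COLOR_RGB2HSV)
def mask(c,lo,hi): return cv2.inRange(hsv(c),lo,hi)>0
E
python3 - <<'E'
from h import *
s=ctrl.read_state();print(s)
a=cam("scene");b=cam("side")
cv2.imwrite("pics/a.png",a["frame"][:,:,::-1]);cv2.imwrite("pics/b.png",b["frame"][:,:,::-1])
for c in(a,b):print(np.array(c["R"]).round(3),c["t"],c["intrinsics"])
E
```

```text
{'clock': 0.0, 'q': array([ 1.21904031e+00,  8.74564339e-02,  1.75126070e-01,  1.65978719e+00,
       -1.41581092e-06,  1.57079934e+00]), 'dq': array([ 0.00045366,  0.00096674,  0.00107429,  0.0005334 , -0.00069069,
        0.00036693]), 'tau': array([ 3.58359648e-03, -5.20388818e+01,  4.64802074e+01,  1.65407202e-02,
        6.48153446e-05, -1.30396845e-06]), 'tool_pos': array([189.42297199, 516.1099195 , 230.58092747]), 'tcp_rot': array([[ 3.44549353e-01,  9.38768096e-01, -4.53893928e-04],
       [ 9.38767276e-01, -3.44549652e-01, -1.24081079e-03],
       [-1.32122257e-03,  1.41978708e-06, -9.99999127e-01]]), 'force': array([0.27695334, 0.3556575 , 1.1452011 ]), 'torque': array([-0.00374023, -0.00675346,  0.02431043]), 'finger_gap': 0.9960981154531714}
[[-0.402  0.915 -0.023]
 [ 0.515  0.205 -0.832]
 [-0.757 -0.346 -0.554]] [ 226.87027415 -197.8134915  1926.69619081] [[495.30857354   0.         320.84930466]
 [  0.         495.30857354 210.96852414]
 [  0.           0.           1.        ]]
[[ 0.748 -0.664 -0.019]
 [-0.488 -0.53  -0.694]
 [ 0.45   0.528 -0.72 ]] [-442.65999321  367.21931482 1158.4776801 ] [[420.37301961   0.         317.88556861]
 [  0.         420.37301961 193.45042199]
 [  0.           0.           1.        ]]
```

View pics/a.png

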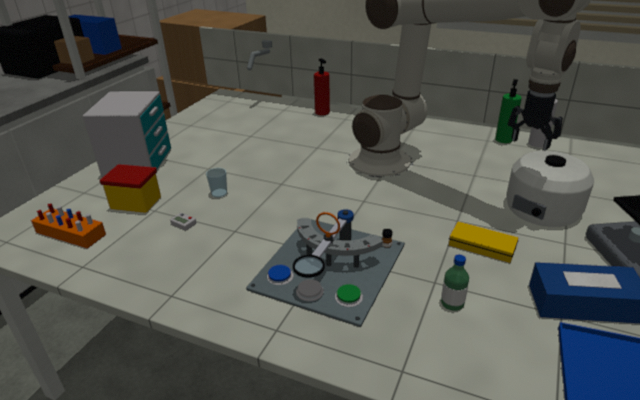

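View pics/b.png

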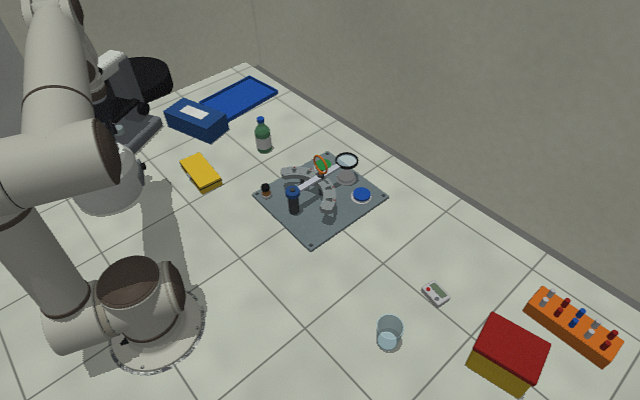

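The scene view shows the hub at (345,215), the ring at (328,224), and the blue, white and green dishes at (279,273), (309,291) and (349,293). Green lies on the robot's left, so the swing is probably positive. Next I measure positions.

```bash
python3 - <<'E'
from h import *
rois={"scene":{"ring":(310,345,205,240,(5,150,100),(18,255,255)),"hub":(333,360,205,222,(100,100,40),(130,255,255)),"blue":(262,295,260,285,(100,120,60),(130,255,255)),"green":(333,365,280,306,(50,120,50),(80,255,255))},
"side":{"ring":(310,332,148,180,(5,150,100),(18,255,255)),"hub":(280,303,178,197,(100,100,40),(130,255,255)),"blue":(350,375,183,205,(100,120,60),(130,255,255)),"green":(312,330,150,175,(50,120,50),(80,255,255))}}
for n in rois:
    c=cam(n)
    for k,(u0,u1,v0,v1,lo,hi) in rois[n].items():
        m=mask(c,lo,hi);mm=np.zeros_like(m);mm[v0:v1,u0:u1]=m[v0:v1,u0:u1]
        v,u=np.nonzero(mm);P=pts(c,mm)
        # ray on plane
        K=np.array(c["intrinsics"]);R=np.array(c["R"]);o=-R.T@np.array(c["t"])
        d=R.T@np.linalg.inv(K)@[u.mean(),v.mean(),1]
        h={"ring":156,"hub":110,"blue":28,"green":28}[k]
        print(n,k,mm.sum(),(o+d*(h-o[2])/d[2]).round(1),"cloud med",np.median(P,0).round(1),P.min(0).round(),P.max(0).round())
E
```

```text
scene ring 35 [646.4  63.2 156. ] cloud med [669.   72.9 183. ] [666.  46. 125.] [674.  96. 189.]
scene hub 126 [555.   75.8 110. ] cloud med [557.   78.  111.4] [528.  50.  95.] [571.  95. 122.]
scene blue 297 [767.1 -34.7  28. ] cloud med [768.7 -34.1  28.9] [735. -66.  17.] [796.  -4.  35.]
scene green 332 [770.2 167.8  28. ] cloud med [770.6 168.4  28.7] [737. 137.  16.] [802. 196.  34.]
side ring 70 [659.2  59.8 156. ] cloud med [661.8  64.2 145.6] [656.  32.  25.] [782. 179. 189.]
side hub 126 [540.   63.3 110. ] cloud med [540.1  62.4 108.9] [518.  46.  11.] [624. 155. 114.]
side blue 194 [756.5 -42.3  28. ] cloud med [758.5 -41.2  26.3] [729. -69.  10.] [795.  -8.  33.]
side green 93 [760.4 163.9  28. ] cloud med [759.1 164.5  26.4] [659.  42.  20.] [790. 195. 178.]
```

```bash
python3 - <<'E'
from h import *
print(np.array(cam("wrist")["tool_from_camera"]).round(3), ctrl.read_state()["clock"])
E
```

```text
[[ 1.00000e+00  1.00000e-03 -1.00000e-03 -6.35000e-01]
 [-1.00000e-03  9.59000e-01  2.84000e-01 -7.20410e+01]
 [ 1.00000e-03 -2.84000e-01  9.59000e-01 -1.41099e+02]
 [ 0.00000e+00  0.00000e+00  0.00000e+00  1.00000e+00]] 0.25
```

Emit:
{"fn": "move_arm", "kwargs": {"moves": [[0, 0, 60, 0, 0, 0], [40, -40, 100, 0, 0, 5], [80, -90, 130, 0, 0, 10], [120, -140, 140, 0, 0, 15], [160, -190, 140, 0, 0, 20], [200, -240, 140, 0, 0, 20], [240, -290, 140, 0, 0, 20], [280, -340, 140, 0, 0, 20]], "jaw": 1, "force": 60}}

```text
clock: 1.25
tool_pos: [456.4, 192.0, 371.0]
tcp_rot: [[0.003, 1.0, 0.0], [1.0, -0.003, -0.0], [-0.0, 0.0, -1.0]]
force: [0.8, 0.6, 0.2]
finger_gap: 0.003
```

Emit:
{"fn": "move_arm", "kwargs": {"moves": [[30, -30, 0, 0, 0, 0], [60, -60, 0, 0, 0, 0], [90, -95, 0, 0, 0, 0], [125, -125, 0, 0, 0, 0], [134, -127, 0, 0, 0, 0], [134, -127, 0, 0, 0, 0], [134, -127, 0, 0, 0, 0], [134, -127, 0, 0, 0, 0]]}}

```text
clock: 2.25
tool_pos: [589.7, 65.7, 371.8]
tcp_rot: [[0.002, 1.0, 0.001], [1.0, -0.002, -0.0], [-0.0, 0.001, -1.0]]
force: [0.8, -0.2, 0.8]
finger_gap: -0.004
```

```bash
cat >> h.py <<'E'
def wrist():
    s=ctrl.read_state(); c=ctrl.camera("wrist"); T=np.array(c["tool_from_camera"])
    Rt=np.array(s["tcp_rot"]); Rw=Rt@T[:3,:3]; o=Rt@T[:3,3]+s["tool_pos"]
    c["R"]=Rw.T; c["t"]=-Rw.T@o; return s,c
def ray(c,u,v,h):
    R=np.array(c["R"]);o=-R.T@np.array(c["t"]); d=R.T@np.linalg.inv(np.array(c["intrinsics"]))@[u,v,1]
    return o+d*(h-o[2])/d[2]
E
python3 - <<'E'
from h import *
s,c=wrist(); print(s["q"].round(3),s["tool_pos"].round(1))
cv2.imwrite("pics/w1.png",c["frame"][:,:,::-1])
for k,lo,hi,h in(("ring",(5,150,80),(20,255,255),184.5),("blue",(100,120,40),(130,255,255),28),("green",(50,100,40),(80,255,255),28)):
    m=mask(c,lo,hi).astype(np.uint8)
    n,_,st,ce=cv2.connectedComponentsWithStats(m)
    for i in range(1,n):
        if st[i,4]>60:
            P=pts(c,_==i); print(k,st[i],ce[i].round(),ray(c,*ce[i],h).round(1),np.median(P,0).round(1),np.percentile(P,[2,98],axis=0).round())
E
```

```text
[ 0.111  0.321  0.737  1.985 -0.     0.113] [589.7  65.7 371.8]
ring [295 215  50  25 358] [319. 226.] [647.3  66.3 184.5] [661.9  66.2 135.5] [[658.  35. 115.]
 [669.  98. 184.]]
blue [305 117  34  35 819] [321. 134.] [548.4  70.   28. ] [543.   68.9 109.4] [[523.  49. 108.]
 [564.  91. 112.]]
blue [627 118  13  69 852] [633. 152.] [578.4 586.5  28. ] [580.2 602.2  13.3] [[528. 586.   3.]
 [635. 619.  24.]]
blue [558 222  28  21 417] [572. 232.] [720.  520.4  28. ] [670.3 408.7 147.5] [[660. 400. 135.]
 [683. 425. 149.]]
blue [ 617  227   23  110 1367] [631. 298.] [856.9 668.8  28. ] [881.4 687.8   6.8] [[746. 672.   1.]
 [953. 731.  18.]]
blue [246 236  33  31 802] [262. 251.] [758.3 -37.4  28. ] [758.8 -37.7  26.3] [[731. -65.  24.]
 [788. -11.  28.]]
green [ 520  200   44   35 1030] [540. 217.] [691.2 457.4  28. ] [663.2 397.7 100.8] [[645. 385.  79.]
 [690. 420. 118.]]
green [357 237  32  32 787] [372. 253.] [760.9 163.9  28. ] [762.4 164.1  26.1] [[734. 138.  24.]
 [790. 191.  28.]]
```

View pics/w1.png

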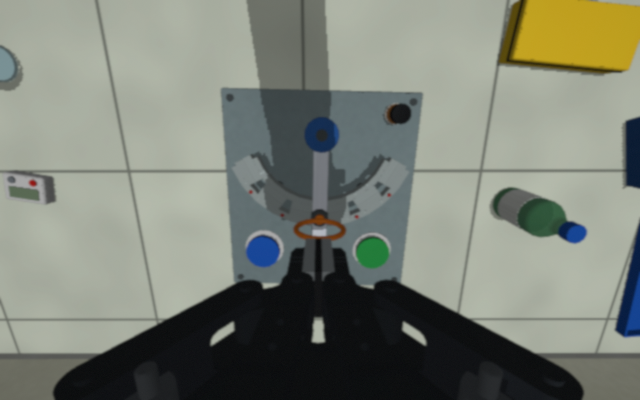

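Emit:
{"fn": "move_arm", "kwargs": {"moves": [[0, 0, 0, 0, -9, 0], [0, 0, 0, 0, -18, 0], [0, 0, -20, 0, -27, 0], [5, 0, -50, 0, -36, 0], [10, 0, -90, 0, -45, 0], [15, 0, -130, 0, -45, 0], [21, 1, -150, 0, -45, -1.4], [21, 1, -150, 0, -45, -1.4]]}}

```text
clock: 3.3
tool_pos: [609.6, 67.0, 219.7]
tcp_rot: [[0.022, 0.708, 0.706], [1.0, -0.023, -0.009], [0.01, 0.706, -0.708]]
force: [0.1, -0.9, 0.7]
finger_gap: -0.0
```

```bash
python3 - <<'E'
from h import *
s,c=wrist(); print(s["clock"],s["q"].round(3),s["tool_pos"].round(1),s["tcp_rot"].round(3))
cv2.imwrite("pics/w2.png",c["frame"][:,:,::-1])
m=mask(c,(5,150,60),(20,255,255)).astype(np.uint8)
n,l,st,ce=cv2.connectedComponentsWithStats(m)
for i in range(1,n):
    if st[i,4]>60:
        P=pts(c,l==i); print(st[i],ce[i].round(),np.median(P,0).round(1),np.percentile(P,[2,98],axis=0).round())
        T=P[P[:,2]>P[:,2].max()-8]; print("top",T.mean(0).round(1),P[:,2].max())
E
```

```text
3.3 [ 0.169 -0.515 -0.587  0.723 -0.128  0.143] [609.6  67.  219.7] [[ 0.022  0.708  0.706]
 [ 1.    -0.023 -0.009]
 [ 0.01   0.706 -0.708]]
[ 277  152   85   85 1693] [319. 197.] [661.3  66.3 154.4] [[658.  35. 112.]
 [664.  99. 185.]]
top [661.7  66.6 182.3] 186.42647470496627
```

View pics/w2.png

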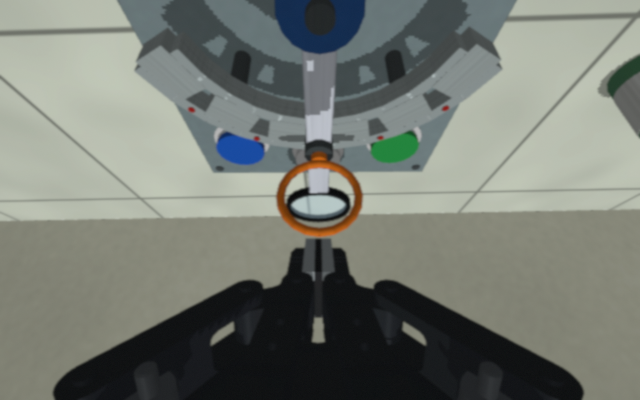

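The ring is seen face on, centred at (319,197), with the shut fingertips at (319,238), in line with it and above. I slide in below the bar.

Emit:
{"fn": "move_arm", "kwargs": {"moves": [[0, 0, -9, 0, 0, 0], [0, 0, -18, 0, 0, 0], [10, 0, -28, 0, 0, 0], [20, 0, -38, 0, 0, 0], [30, 0, -48, 0, 0, 0], [40, 0, -58, 0, 0, 0], [50, 0, -67, 0, 0, 0], [50, 0, -67, 0, 0, 0]]}}

```text
clock: 4.35
tool_pos: [660.7, 66.9, 153.9]
tcp_rot: [[0.022, 0.707, 0.707], [1.0, -0.023, -0.009], [0.01, 0.707, -0.707]]
force: [0.4, -0.5, -0.7]
finger_gap: -0.002
```

Emit:
{"fn": "move_arm", "kwargs": {"moves": [[0, 0, 3, 0, 0, 0], [0, 0, 6, 0, 0, 0], [0, 0, 9, 0, 0, 0], [0, 0, 12, 0, 0, 0], [0, 0, 15, 0, 0, 0], [0, 0, 18, 0, 0, 0], [0, 0, 20, 0, 0, 0], [0, 0, 20, 0, 0, 0]]}}

```text
clock: 5.35
tool_pos: [660.2, 66.9, 173.1]
tcp_rot: [[0.022, 0.708, 0.706], [1.0, -0.023, -0.009], [0.01, 0.706, -0.708]]
force: [-4.5, 0.6, -5.4]
finger_gap: -0.0
```

```bash
cat > look.py <<'E'
from h import *
import sys
s,c=wrist(); print(s["clock"],s["q"].round(3),s["tool_pos"].round(1),s["force"].round(1),s["torque"].round(2))
cv2.imwrite(f"pics/{sys.argv[1]}.png",c["frame"][:,:,::-1])
m=mask(c,(5,150,60),(20,255,255)).astype(np.uint8)
n,l,st,ce=cv2.connectedComponentsWithStats(m)
for i in range(1,n):
    if st[i,4]>60:
        P=pts(c,l==i); print(st[i],np.median(P,0).round(1),np.percentile(P,[1,99],axis=0).round(1).tolist())
E
python3 look.py w3
```

```text
5.35 [ 0.15  -0.369 -0.582  0.582 -0.115  0.129] [660.2  66.9 173.1] [-4.5  0.6 -5.4] [ 0.11  1.99 -0.  ]
[ 259  167  120  114 2816] [661.3  67.4 149.8] [[656.7, 33.8, 117.1], [664.0, 99.9, 184.5]]
```

View pics/w3.png

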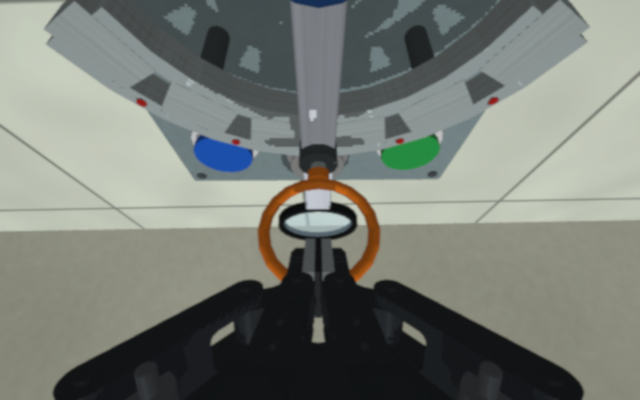

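The fingertip is under the bar with 5.4 N down on it and the ring just starting to rise. I lift further.

Emit:
{"fn": "move_arm", "kwargs": {"moves": [[0, 0, 3, 0, 0, 0], [0, 0, 6, 0, 0, 0], [0, 0, 9, 0, 0, 0], [0, 0, 12, 0, 0, 0], [0, 0, 15, 0, 0, 0], [0, 0, 18, 0, 0, 0], [0, 0, 18, 0, 0, 0], [0, 0, 18, 0, 0, 0]]}}

```text
clock: 6.4
tool_pos: [660.1, 66.9, 190.8]
tcp_rot: [[0.022, 0.708, 0.706], [1.0, -0.022, -0.009], [0.009, 0.706, -0.708]]
force: [-2.9, -0.1, -6.0]
finger_gap: 0.002
```

```bash
python3 look.py w4; python3 - <<'E'
import numpy as np
from h import *
s=ctrl.read_state();p=s["tool_pos"];piv=np.array([543.5,69.3])
for a in range(0,31,5):
    t=np.radians(a);r=p[:2]-piv;R=np.array([[np.cos(t),-np.sin(t)],[np.sin(t),np.cos(t)]]);print(a,(R@r-r).round(1))
E
```

```text
6.4 [ 0.15  -0.375 -0.551  0.618 -0.115  0.129] [660.1  66.9 190.8] [-2.9 -0.1 -6. ] [0.12 2.18 0.04]
[ 259  167  120  115 2944] [661.4  67.3 165.9] [[656.8, 33.5, 101.4], [751.5, 99.9, 202.1]]
0 [0. 0.]
5 [-0.2 10.2]
10 [-1.4 20.3]
15 [-3.3 30.3]
20 [-6.2 40. ]
25 [-9.9 49.5]
30 [-14.4  58.6]
```

Lift is about 22 mm. Now I swing along the arc, turning with the arm.

Emit:
{"fn": "move_arm", "kwargs": {"moves": [[0, 4, 0, 0, 0, 2], [-0.4, 10.2, 0, 0, 0, 5], [-0.8, 16.3, 0, 0, 0, 8], [-1.7, 22.4, 0, 0, 0, 11], [-2.8, 28.3, 0, 0, 0, 14], [-4.4, 34.2, 0, 0, 0, 17], [-6.2, 40, 0, 0, 0, 20], [-6.2, 40, 0, 0, 0, 20]]}}

```text
clock: 7.45
tool_pos: [654.2, 106.6, 191.0]
tcp_rot: [[-0.321, 0.673, 0.667], [0.947, 0.221, 0.233], [0.009, 0.706, -0.708]]
force: [-1.4, 0.4, -6.4]
finger_gap: 0.001
```

```bash
cat > ang.py <<'E'
from h import *
s,c=wrist()
print(s["clock"],s["tool_pos"].round(1),s["force"].round(1),s["torque"].round(2))
m=mask(c,(5,150,60),(20,255,255)).astype(np.uint8)
n,l,st,ce=cv2.connectedComponentsWithStats(m); i=1+st[1:,4].argmax()
P=pts(c,l==i); P=P[np.hypot(*(P[:,:2]-[543.5,69.3]).T)<135]
z0,z1=np.percentile(P[:,2],[1,99])
# ring centre from horizontal ends, in angle about pivot
a=np.degrees(np.arctan2(P[:,1]-69.3,P[:,0]-543.5)); lo,hi=np.percentile(a,[1,99])
print("ring angle",((lo+hi)/2).round(2),"median",np.median(a).round(2),"z",z0.round(1),z1.round(1),"xy",np.median(P,0).round(1))
E
python3 ang.py
```

```text
7.45 [654.2 106.6 191. ] [-1.4  0.4 -6.4] [-0.48  1.76  0.14]
ring angle 18.59 median 18.89 z 135.6 202.4 xy [654.1 106.7 166.9]
```

Emit:
{"fn": "move_arm", "kwargs": {"moves": [[-0.6, 2, 0, 0, 0, 1], [-1.3, 4, 0, 0, 0, 2], [-2.2, 6, 0, 0, 0, 3], [-2.9, 7.8, 0, 0, 0, 4], [-3.8, 9.8, 0, 0, 0, 5], [-3.8, 9.8, 0, 0, 0, 5], [-3.8, 9.8, 0, 0, 0, 5], [-3.8, 9.8, 0, 0, 0, 5]]}}

```text
clock: 8.5
tool_pos: [650.3, 116.6, 190.9]
tcp_rot: [[-0.402, 0.651, 0.644], [0.916, 0.279, 0.29], [0.009, 0.706, -0.708]]
force: [-0.7, -0.1, -6.2]
finger_gap: 0.002
```

```bash
python3 ang.py; python3 - <<'E'
from h import *
s,c=wrist();cv2.imwrite("pics/w5.png",c["frame"][:,:,::-1])
E
```

```text
8.5 [650.3 116.6 190.9] [-0.7 -0.1 -6.2] [-0.64  1.68  0.13]
ring angle 23.86 median 24.15 z 135.5 202.1 xy [649.9 116.8 166.7]
```

View pics/w5.png

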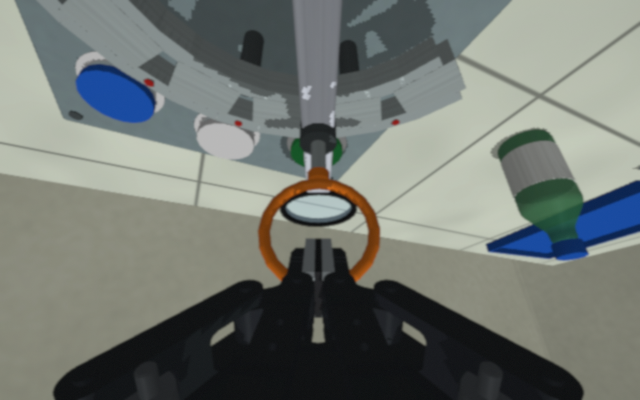

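The lens and pin line up over the green dish at (317,150), and the measured swing is about 25.2°. I lower gently.

Emit:
{"fn": "move_arm", "kwargs": {"moves": [[0, 0, -2, 0, 0, 0], [0, 0, -4, 0, 0, 0], [0, 0, -6, 0, 0, 0], [0, 0, -8, 0, 0, 0], [0, 0, -10, 0, 0, 0], [0, 0, -12, 0, 0, 0], [0, 0, -14, 0, 0, 0], [0, 0, -14, 0, 0, 0]]}}

```text
clock: 9.6
tool_pos: [650.3, 116.5, 176.8]
tcp_rot: [[-0.402, 0.651, 0.644], [0.916, 0.279, 0.29], [0.009, 0.706, -0.708]]
force: [-0.7, 0.6, -5.3]
finger_gap: -0.001
```

```bash
python3 ang.py
```

```text
9.6 [650.3 116.5 176.8] [-0.7  0.6 -5.3] [-0.59  1.54  0.09]
ring angle 23.85 median 24.11 z 121.2 188.5 xy [649.8 116.6 153.6]
```

Lift is now about 8 mm with the finger still carrying it, so the pin is in the hole. I lower the rest of the way.

Emit:
{"fn": "move_arm", "kwargs": {"moves": [[0, 0, -2, 0, 0, 0], [0, 0, -4, 0, 0, 0], [0, 0, -6, 0, 0, 0], [0, 0, -8, 0, 0, 0], [0, 0, -11, 0, 0, 0], [0, 0, -14, 0, 0, 0], [0, 0, -18, 0, 0, 0], [0, 0, -18, 0, 0, 0]]}}

```text
clock: 10.65
tool_pos: [650.4, 116.6, 158.9]
tcp_rot: [[-0.402, 0.651, 0.644], [0.916, 0.279, 0.29], [0.009, 0.706, -0.708]]
force: [0.2, -0.1, 0.5]
finger_gap: -0.0
```

```bash
python3 ang.py
```

```text
10.65 [650.4 116.6 158.9] [ 0.2 -0.1  0.5] [-0.23  0.52 -0.02]
ring angle 23.84 median 24.06 z 111.3 174.4 xy [649.8 116.5 140.7]
```

Pin home (ring bottom 111 mm, as at the start; no force). I drop to the entry height and withdraw along the finger axis.

Emit:
{"fn": "move_arm", "kwargs": {"moves": [[0, 0, -5, 0, 0, 0], [0, 0, -5, 0, 0, 0], [-10, -4.5, 6, 0, 0, 0], [-20, -9, 17, 0, 0, 0], [-30, -13.5, 28, 0, 0, 0], [-40, -18, 39, 0, 0, 0], [-52, -23, 52, 0, 0, 0], [-52, -23, 55, 0, 0, 0]]}}

```text
clock: 11.7
tool_pos: [598.3, 93.1, 216.3]
tcp_rot: [[-0.401, 0.649, 0.646], [0.916, 0.278, 0.29], [0.008, 0.708, -0.706]]
force: [-0.1, -0.7, 0.4]
finger_gap: 0.002
```

Emit:
{"fn": "move_arm", "kwargs": {"moves": [[0, 0, 15, 0, 0, 0], [0, 0, 35, 0, 0, 0], [-5, 0, 60, 0, 0, 0], [-10, 0, 85, 0, 0, 0], [-10, 0, 100, 0, 0, 0], [-10, 0, 100, 0, 0, 0], [-10, 0, 100, 0, 0, 0], [-10, 0, 100, 0, 0, 0]]}}

```text
clock: 12.7
tool_pos: [588.2, 93.1, 314.8]
tcp_rot: [[-0.401, 0.65, 0.645], [0.916, 0.278, 0.29], [0.009, 0.707, -0.707]]
force: [0.3, 0.3, 0.2]
finger_gap: 0.001
```

```bash
python3 ang.py; python3 - <<'E'
from h import *
s,c=wrist();a=c["frame"];b=cam("scene")["frame"][170:340,220:440]
d=np.array(ctrl.camera("scene")["frame"])
cv2.imwrite("pics/w6.png",np.vstack([a[:,:,::-1][:380],]) )
cv2.imwrite("pics/s6.png",cv2.resize(b,None,fx=3,fy=3)[:,:,::-1])
for k,lo,hi in(("blue",(100,120,40),(130,255,255)),("green",(50,100,40),(80,255,255)),):
    n,l,st,ce=cv2.connectedComponentsWithStats(mask(c,lo,hi).astype(np.uint8))
    for i in range(1,n):
        if st[i,4]>60: P=pts(c,l==i);print(k,np.median(P,0).round(1),np.percentile(P,[2,98],axis=0).round().tolist())
E
```

```text
12.7 [588.2  93.1 314.8] [0.3 0.3 0.2] [-0.29  0.59  0.  ]
ring angle 23.82 median 23.6 z 111.9 185.7 xy [651.1 116.2 148.5]
blue [755.6 -38.1  26.2] [[731.0, -65.0, 20.0], [788.0, -11.0, 28.0]]
blue [683.2 675.5  11.2] [[541.0, 411.0, 2.0], [940.0, 878.0, 143.0]]
green [656.5 390.2   9.5] [[644.0, 384.0, 5.0], [680.0, 412.0, 14.0]]
green [771.7 144.   26.2] [[753.0, 135.0, 25.0], [789.0, 157.0, 28.0]]
green [752.2 185.1  26.1] [[738.0, 174.0, 25.0], [772.0, 194.0, 27.0]]
green [661.  396.6  96.4] [[644.0, 385.0, 75.0], [685.0, 417.0, 119.0]]
```

View pics/s6.png

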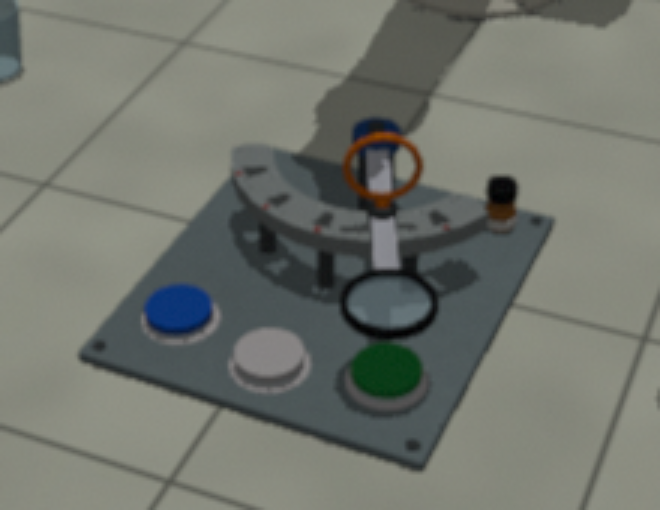

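View pics/w6.png

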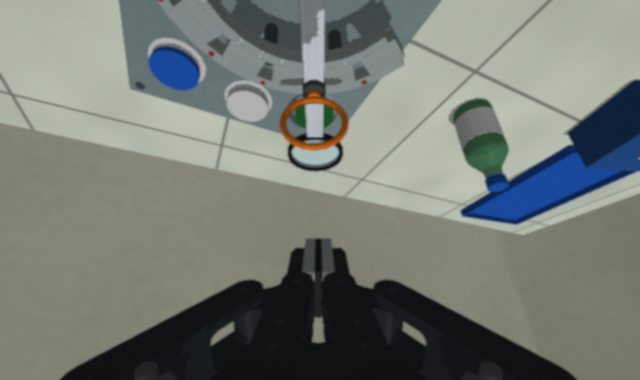

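The arm now points at the green dish in both views. The ring spans z 112 to 186 mm, the same as at the start with the pin home. The dishes and the jar have not moved, and the gripper is clear.

```bash
python3 -c "
from bench import ctrl
print(ctrl.hand_in())"
```

```text
the job is handed in; nothing more can be done
None
```

The lens arm now sits in the hole next to the middle one on the left, with the lens over the green dish and the pin home. I handed the job in at about 13 s.

- **What I did:** With the fingers shut, I hooked the ring from below at 45° and lifted it about 22 mm. I then swung the arm about 25° to the left, let the ring down and backed the fingers out.
- **Forces:** The force on the tool was about 7 N at most in the readings taken after each move. It fell to zero once the pin was down.
- **Pin:** The ring spans z 112 to 186 mm, the same as when the pin was home at the start. The arm points at 23.8° in the world frame, about 25° from where it began.
- **Surroundings:** The blue and green dishes measure within about 3 mm of their first positions. The white dish, jar and bottle look undisturbed in the pictures, and the gripper ended up clear of everything.
- **Disagreement:** The first measurements from the scene and side cameras differed by about 10 mm, so I worked from the wrist camera instead. No check failed.

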